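Spin the finishing turntable at a steady pace and stop it at the index post

ROBOT

A 6-joint arm with a two-finger parallel gripper is mounted at the origin on the work surface. World frame = base frame: x ahead of the robot, y to its left, z up, the work surface at z = 0. Lengths are in m, angles in rad, forces in N, time in s.
With the tool pointing down it reaches from about 0.3 to 0.775 m from the base axis. Payload 14.6 kg.
Tool frame: the origin (TCP) lies at the very end of the fingers, on their centre line; the grasp point (between the pads) lies 19 mm behind it; z points along the fingers, y is the line along which they close (so a half turn about z gives the same grasp; the last joint's range is limited). The gripper opens to 94 mm and grips with 3 to 60 N. Pads are 16 mm wide; open, the fingers measure 119 mm over their backs; the gripper's body (75 mm by 177 mm) begins 78 mm behind the grasp point.
Start: joints at [1.271, 0.3, 1.521, -0, 1.321, -0.067], TCP at [0.127, 0.535, 0.205] pointing down, gripper open.
Joint ranges: [-3.03, 3.03], [-0.79, 2.21], [0.23, 2.52], [-1.04, 4.18], [0, 3.07], [-2.55, 2.55]. Speed limits (rad/s): [2.22, 2.22, 2.57, 3.14, 3.14, 3.14].

INTERFACE

Orientations are given as [roll, pitch, yaw] about the fixed x, y, z axes, in that order (R = Rz(yaw) Ry(pitch) Rx(roll)).
In Python, from station import ctrl gives the robot as it stands. The module is installed in compiled form; this text tells all that it offers.
- The arm moves only by the tool step_arm, never from a script. Its argument "deltas" is a list of rows, each an object with "dp": the shift along the tool's x, y, z scaled (see below), a list of three; "twist": the turn about the tool's z scaled (see below). In form: [{"dp": [tx, ty, tz], "twist": twist}, ...]. A call has 1 to 12 rows; each row shifts and turns the commanded pose from where the row before left it, along the tool's axes as they then stand; what a row does not reach is not made up. The controller multiplies each number of a shift by 0.04 m and each number of a turn by 4 degrees. A row lasts 1/10 s, in which the tool goes at most 50 mm and 8.59 degrees, less where a joint would pass 70% of its speed; a pose out of reach is approached as far as the arm can. A call with a number of a shift or a turn outside -1 to 1 is refused whole. A call with a gripper value outside its range is refused whole. "gripper" is the opening, from -1 (shut) to 1 (fully open), set as the call begins (left out, the last holds). The fingers move at their own pace and stop on an object; "squeeze" is the grip in N (left out, the last holds). Time passes only in rows, so rows that do not move let the fingers close. It gives the time, the measured TCP pose, the force, the opening and the grip force at its end, in the units of the state.
- ctrl.get_obs(): the state, without advancing time (a new reading comes with each control period).
- ctrl.camera(name): name is "scene" or "top"; returns (picture, depth): 400x640x3 uint8, red, green, blue; 400x640 float32, m along the optical axis (not along the pixel's ray), 0 where there is no reading.
- ctrl.get_calibration(name): a dict with "fx", "fy", "cx", "cy" (pixels), "distortion" ([k1, k2, p1, p2, k3] as OpenCV has them; the pictures are not rectified), "world_to_cam" (4x4, takes a point from world to camera coordinates). Camera axes: x right, y down, z forward; pixel columns grow to the right and rows downward; lengths in m; the calibration is good to about 2 mm. A picture is of the moment at which its call begins. get_calibration takes no time and is no camera call.
- ctrl.hand_in(): hands the job in; it is judged then, once.
Trained networks look in the newest picture that a camera, given by its name, has taken for a name from the list of things; names that differ only in an ending like _2 or _b are one class to them, and where a whole thing is asked for, a point or a joint stands for the part that bears it (a point fixed in the world has none). Each returns a list of dicts, best first, with "conf" (0 to 1); they miss things now and then, are a little off and sometimes report something else, mostly with a low value. They report only what shows in the picture. A call takes as long as a camera call.
- ctrl.spot_in(camera, label): "rect" ([left, top, right, bottom] as shares, 0 to 1, of the picture: columns of its width, rows of its height, round what is visible of it).
- ctrl.cut_out(camera, label): "pixels" (400x640 bool, what is visible of it) and "rect" ([left, top, right, bottom] as shares, 0 to 1, of the picture: columns of its width, rows of its height, round what is visible of it).
The state is a dict: "time_s": time; "qpos": joint angles; "joint_vel": joint speeds; "tau": joint torques, N m; "ee_pos": TCP position; "eef_rot": TCP orientation; "force": force on the tool from outside, world axes, zero at the start; "moment": the same for the moment, N m; "grip_width": finger opening in m; "grip_force": force on a finger pad.
Only numpy, scipy, OpenCV 4.12 (cv2) and the standard library are available. Lean on these libraries where they do the work, as an engineer would, in place of code of your own. Each camera call takes 0.05 s, during which the arm holds its last target. There are 200 camera calls.

TASK

The freshly varnished round frame on the finishing turntable has to be turned so that its coat levels: with the crank, bring the turntable up to 15 turns per minute anticlockwise (seen from above), keep it within 2 turns per minute of that for six seconds without a break, and never let it run faster than 20. Then bring it to rest with the frame's hanging plate right in front of the index post's pointer and let go of the crank. Do not touch the wet frame or the brake shoe, and leave the brush, tin and sanding block beside the turntable where they are.

Things in the scene. Friction and masses are not known exactly. Their poses are not given: they have to be found in the camera images.
- platter (a joint): turning angle (rad, not wrapped, 0 at the start, grows anticlockwise seen from above) of the platter, a steel disc of 330 mm diameter, top 82 mm above the table, on an upright axis, the round frame clamped on it. Nominal moment of inertia with frame and belt drive 0.10 kg m2 (hidden: 0.7 to 1.4 times). Left alone it slows down within about a second and then stays where it is
- drive: the turntable's fixed steel base, 440 x 150 x 18 mm; origin on the table under the crank axis, its x axis towards the platter axis. A belt drives the platter 1:1, same sense, from the pulley under the crank. Platter drag: nominally 0.18 N m dry friction (hidden: 0.6 to 1.8 times) plus 0.02 N m per rad/s
- crank (a joint): angle (rad, not wrapped, grows anticlockwise) of the crank relative to its pulley, not to the table. It sits on the pulley through a slipping viscous hub passing 0.12 N m per rad/s of speed difference, either way: the crank must run faster than the platter (nominally by about 1.8 rad/s at 15 turns per minute), and a slower or stopped crank brakes it
- handle (a point): middle of the crank's handle: an upright, round, freely spinning wooden grip, 32 mm diameter, from 102 to 176 mm above the table, on the end of the crank arm (a flat bar, top at 94 mm), 65 mm from the crank axis; this point lies on the grip's axis, 150 mm above the table. It starts at any angle around the crank axis; the crank turns without end
- crank_axis (a point): point on the upright axis about which the crank turns, 150 mm above the table (level with handle); its own x axis points level towards the platter axis, 280 mm away
- platter_axis (a point): point on the platter's upright axis, 95 mm above the table
- frame: the wet round wooden frame clamped flat on the platter, 244 mm outer diameter, 22 mm high, turning with it; origin on the platter axis at its underside (82 mm above the table); its own x axis points to the middle of the hanging plate. Must not be touched
- hanging_plate (a point): point on the frame's only hanging plate, a flat dark steel tongue 40 mm wide and 6 mm thick that sticks out to 175 mm from the platter axis; this point is 165 mm from the platter axis, 110 mm above the table, and turns with the platter
- index (a point): where hanging_plate has to stand: 165 mm from the platter axis, right in front of the pointer of the index post, a thin steel post with a narrow pointer finger towards the platter axis, standing beside the platter at 228 mm from its axis, 115 mm high. Its place around the platter changes from start to start
- sanding_block: bystander: cork sanding block 115 x 65 x 35 mm, lying beside the drive; origin under its centre
- paint_brush: bystander: paint brush 220 mm long, lying on the table beside the drive
- varnish_tin: bystander: closed tin, 86 mm diameter, 100 mm high, standing on the table; origin under its centre
- brake_shoe: loose felt-footed steel brake shoe, 56 x 30 x 9 mm, resting by its weight on the platter near the rim (146 mm from the axis) in a fixed U-shaped bracket between crank and platter; it rubs on the turning platter and makes most of its drag. Origin under its centre. Not to be touched

How it is judged:
By the outcome, as a careful person would: the job done as asked, in the order asked, and still so for the second after the job is handed in, with the robot touching nothing.
It also fails if it takes over 64 s, if anything falls off the work surface, if the arm or the gripper's body presses on something with over 40 N, if the wrist force passes 120 N, or if a joint passes its speed limit or range.

## Working session

There is one attempt and no reset: what is moved stays moved. The work goes in short steps, Python scripts to look and compute and a tool call to move; the robot and the scene stay as the last step left them, time stands still between calls to the robot, and variables do not carry over. Pictures are saved under pics/ and viewed, at most 10 in all, crops included, and the job is handed in when it is done.

Besides the shell and the picture viewer there is one more tool, called after "Request:" as name(argument=value, ...) on one line, values as JSON. step_arm: Moves the arm, as the interface text tells. Its arguments: {"type":"object","properties":{"deltas":{"type":"array"},"gripper":{"type":"number"},"squeeze":{"type":"number"}},"required":["deltas"]}

```bash
mkdir -p pics; cat > h.py <<'E'
import numpy as np, cv2
from station import ctrl
def calib(n):
    c=ctrl.get_calibration(n); K=np.array([[c['fx'],0,c['cx']],[0,c['fy'],c['cy']],[0,0,1]]); return K,np.array(c['distortion']),np.array(c['world_to_cam'])
def rays(n,uv):
    K,d,T=calib(n); p=cv2.undistortPoints(np.array(uv,float).reshape(-1,1,2),K,d).reshape(-1,2)
    return np.c_[p,np.ones(len(p))]
def atz(n,uv,z):
    K,d,T=calib(n); r=rays(n,uv)@T[:3,:3]; o=-T[:3,:3].T@T[:3,3]
    return o+r*((z-o[2])/r[:,2])[:,None]
def dep(n,uv,depth):
    K,d,T=calib(n); uv=np.array(uv,float).reshape(-1,2); r=rays(n,uv); z=depth[uv[:,1].astype(int),uv[:,0].astype(int)]
    return (r*z[:,None]-T[:3,3])@T[:3,:3]
def proj(n,P):
    K,d,T=calib(n); return cv2.projectPoints(np.array(P,float).reshape(-1,3),cv2.Rodrigues(T[:3,:3])[0],T[:3,3],K,d)[0].reshape(-1,2)
E
python3 - <<'E'
from h import *
ims=[]
for n in ['top','scene']:
    im,d=ctrl.camera(n); ims.append(im); np.save(n+'.npy',d); cv2.imwrite(f'pics/{n}0.png',im[:,:,::-1])
    for l in ['platter','drive','crank','handle','frame','hanging_plate','index','brake_shoe','sanding_block','paint_brush','varnish_tin']:
        r=ctrl.cut_out(n,l)[:2]
        for k in r:
            m=k['pixels']; v,u=np.nonzero(m)
            P=dep(n,np.c_[u,v],d); ok=d[v,u]>0
            print(n,l,round(k['conf'],2),(np.array(k['rect'])*[640,400,640,400]).round(),np.median(P[ok],0).round(3),P[ok].max(0).round(3))
print(ctrl.get_obs())
E
```

```text
top platter 0.7 [222. 106. 358. 239.] [0.658 0.065 0.085] [0.835 0.235 0.119]
top crank 0.78 [371. 194. 397. 239.] [ 0.533 -0.166  0.096] [ 0.585 -0.137  0.185]
top crank 0.55 [331. 189. 349. 210.] [ 0.58  -0.064  0.092] [ 0.607 -0.04   0.098]
top handle 0.72 [372. 197. 389. 207.] [ 0.566 -0.148  0.176] [ 0.585 -0.137  0.182]
top handle 0.25 [223. 105. 426. 271.] [0.614 0.02  0.084] [0.846 0.241 0.185]
top frame 0.66 [225. 119. 339. 216.] [0.667 0.074 0.105] [0.791 0.235 0.119]
top hanging_plate 0.79 [224. 119. 339. 216.] [0.668 0.076 0.106] [0.781 0.214 0.119]
top hanging_plate 0.59 [331. 186. 350. 209.] [ 0.58  -0.064  0.092] [ 0.609 -0.04   0.098]
top index 0.55 [191. 176. 217. 197.] [0.614 0.278 0.012] [0.643 0.31  0.116]
top brake_shoe 0.75 [329. 187. 346. 209.] [ 0.578 -0.064  0.092] [ 0.607 -0.038  0.098]
top sanding_block 0.91 [425. 259. 463. 310.] [ 0.376 -0.32   0.036] [ 0.437 -0.281  0.044]
top paint_brush 0.73 [374. 141. 444. 196.] [ 0.68  -0.221  0.019] [ 0.744 -0.146  0.03 ]
top paint_brush 0.38 [189. 173. 217. 199.] [0.614 0.278 0.012] [0.647 0.32  0.116]
top varnish_t
[... 1086 characters left out ...]
18  0.105]
{'time_s': 1.2, 'qpos': array([ 1.27140895e+00,  2.99869970e-01,  1.52098533e+00, -2.27427353e-05,
        1.32071119e+00, -6.66176080e-02]), 'joint_vel': array([ 7.32597746e-04,  5.22913250e-04,  4.05216343e-04,  6.92638362e-05,
        1.33656655e-03, -2.16793788e-04]), 'tau': array([-2.19698915e-03, -5.31662178e+01, -3.52906251e+01,  7.07555353e-02,
        2.14131922e-02, -1.56871448e-05]), 'ee_pos': array([0.12688656, 0.53515658, 0.20546827]), 'eef_rot': array([3.14156801e+00, 2.37283346e-05, 2.90882851e+00]), 'force': array([-0.17901374, -0.19488708,  0.43908073]), 'moment': array([-0.02098775,  0.02077063, -0.01659095]), 'grip_force': 0.0, 'grip_width': 0.09418478986603541}
```

View pics/top0.png

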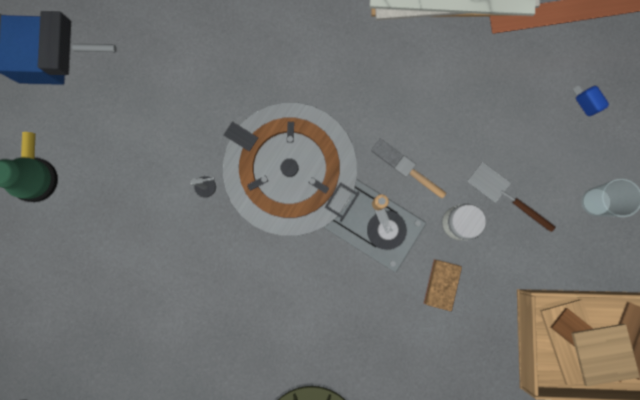

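View pics/scene0.png

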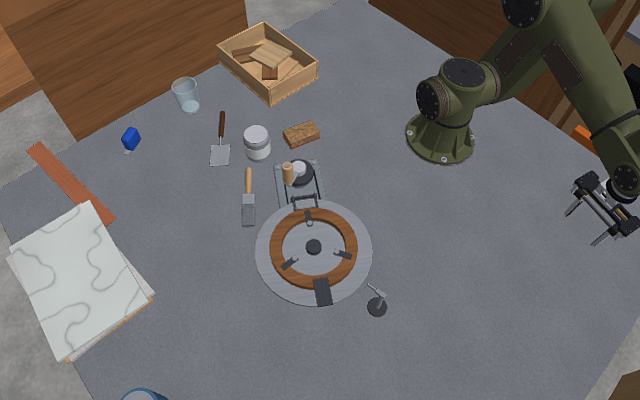

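The top view shows the platter centred near (290,168), the hanging plate at (240,136) and the index post at (205,187) with its pointer towards the platter. The crank hub is at (388,230), and the handle at (381,202). The scene view agrees: plate at (322,291), post at (376,305).

```bash
cat > meas.py <<'E'
from h import *
from scipy.optimize import least_squares
def circ(P,r=None):
    f=lambda q:np.hypot(P[:,0]-q[0],P[:,1]-q[1])-(r if r else q[2])
    x0=[*P[:,:2].mean(0)]+([] if r else [.15])
    s=least_squares(f,x0,loss='soft_l1',f_scale=.002); return s.x,np.median(np.abs(s.fun))
E
python3 - <<'E'
from meas import *
v,u=np.mgrid[0:400,0:640]; uv=np.c_[u.ravel(),v.ravel()]
for n in ['top','scene']:
    d=np.load(n+'.npy'); im=cv2.imread(f'pics/{n}0.png')
    P=dep(n,uv,d); ok=(d.ravel()>0)
    c=np.array([.667,.075])
    # platter rim: outermost points by angle
    rr=np.hypot(*(P[:,:2]-c).T); m=ok&(abs(P[:,2]-.084)<.006)&(rr<.2)
    Q=P[m]; a=np.arctan2(*(Q[:,:2]-c).T[::-1]); b=(a*20).round(); R=np.hypot(*(Q[:,:2]-c).T)
    E=np.array([Q[b==k][R[b==k].argmax()] for k in np.unique(b)]); print(n,'platter',circ(E,.165),circ(E), np.median(Q[:,2]))
    # frame
    m=ok&(P[:,2]>.098)&(P[:,2]<.112)&(rr<.16)
    H=ok&(P[:,2]>.165)&(P[:,2]<.19)&(np.hypot(P[:,0]-.57,P[:,1]+.145)<.05); print('handle',P[H].mean(0),P[H].max(0),P[H].min(0),H.sum(), uv[H].mean(0))
    # plate: dark, high, radius >.125
    g=im.max(2).ravel()
    m=ok&(rr>.128)&(rr<.18)&(g<90)&(P[:,2]>.095); X=P[m]; print('plate',X.mean(0),m.sum(),X[:,2].max(),np.degrees(np.arctan2(*(X.mean(0)[:2]-c)[::-1])))
    m=ok&(rr>.17)&(rr<.26)&(P[:,2]>.06)&(P[:,1]>.1); X=P[m]; print('post',X.round(3)[::4].tolist(),uv[m][::4].tolist())
    m=ok&(np.hypot(P[:,0]-.515,P[:,1]+.165)<.03); X=P[m]; print('hub z',np.percentile(X[:,2],[10,50,90]))
    r=proj(n,[.50,-.17,.1])[0].astype(int); k=im[max(0,r[1]-60):r[1]+60,r[0]-70:r[0]+70]
    cv2.imwrite(f'pics/{n}_c.png',cv2.resize(k,None,fx=4,fy=4))
    print('off',r-[70,60])
    a=cv2.resize(k,None,fx=4,fy=4)
    r=proj(n,[.62,.27,.1])[0].astype(int); k=im[r[1]-60:r[1]+60,r[0]-70:r[0]+70]; print('off2',r-[70,60])
    cv2.imwrite(f'pics/{n}_d.png',cv2.resize(k,None,fx=4,fy=4))
p=[cv2.resize(cv2.imread(f'pics/{k}.png'),(400,300)) for k in ['top_c','top_d','scene_c','scene_d']]
cv2.imwrite('pics/mosaic.png',np.vstack([np.hstack(p[:2]),np.hstack(p[2:])]))
E
```

```text
top platter (array([0.65459145, 0.05857661]), np.float64(0.0017666000327055953)) (array([0.65494055, 0.05926919, 0.16339581]), np.float64(0.0006372023575618169)) 0.08302295420140521
handle [ 0.569397   -0.15251841  0.17767032] [ 0.58458553 -0.13774873  0.18543468] [ 0.55498159 -0.16831002  0.16796023] 160 [380.8     200.55625]
plate [0.7110726  0.15210003 0.10862982] 220 0.11786784670559391 60.24646945483852
post [[0.627, 0.242, 0.107], [0.624, 0.281, 0.105], [0.623, 0.27, 0.111], [0.624, 0.257, 0.105], [0.624, 0.246, 0.11], [0.621, 0.289, 0.109], [0.621, 0.28, 0.109], [0.621, 0.269, 0.113], [0.621, 0.261, 0.109], [0.622, 0.251, 0.109], [0.622, 0.242, 0.108], [0.618, 0.286, 0.11], [0.619, 0.277, 0.109], [0.619, 0.268, 0.108], [0.619, 0.258, 0.111], [0.616, 0.291, 0.109], [0.616, 0.28, 0.114], [0.616, 0.272, 0.112], [0.617, 0.263, 0.107], [0.614, 0.285, 0.105], [0.614, 0.274, 0.111], [0.615, 0.266, 0.106], [0.611, 0.286, 0.111], [0.612, 0.279, 0.102], [0.617, 0.278, 0.069], [0.611, 0.282, 0.091], [0.614, 0.278, 0.068], [0.611, 0.279, 0.073], [0.501, 0.113, 0.085], [0.498, 0.101, 0.087
[... 1302 characters left out ...]
103], [0.613, 0.294, 0.106], [0.623, 0.29, 0.107], [0.617, 0.297, 0.112], [0.623, 0.293, 0.106], [0.623, 0.287, 0.085], [0.621, 0.296, 0.102], [0.625, 0.291, 0.091], [0.622, 0.286, 0.065], [0.626, 0.288, 0.069], [0.618, 0.296, 0.071], [0.619, 0.294, 0.061]] [[365, 228], [368, 284], [368, 285], [369, 286], [370, 287], [374, 287], [375, 288], [375, 289], [379, 289], [377, 290], [375, 291], [379, 291], [376, 292], [380, 292], [384, 292], [379, 293], [383, 293], [380, 294], [384, 294], [381, 295], [385, 295], [381, 296], [385, 296], [382, 297], [379, 298], [383, 298], [380, 299], [378, 300], [378, 301], [382, 301], [381, 302]]
hub z [0.01781743 0.0784892  0.09353336]
off [231 103]
off2 [306 230]
```

View pics/mosaic.png

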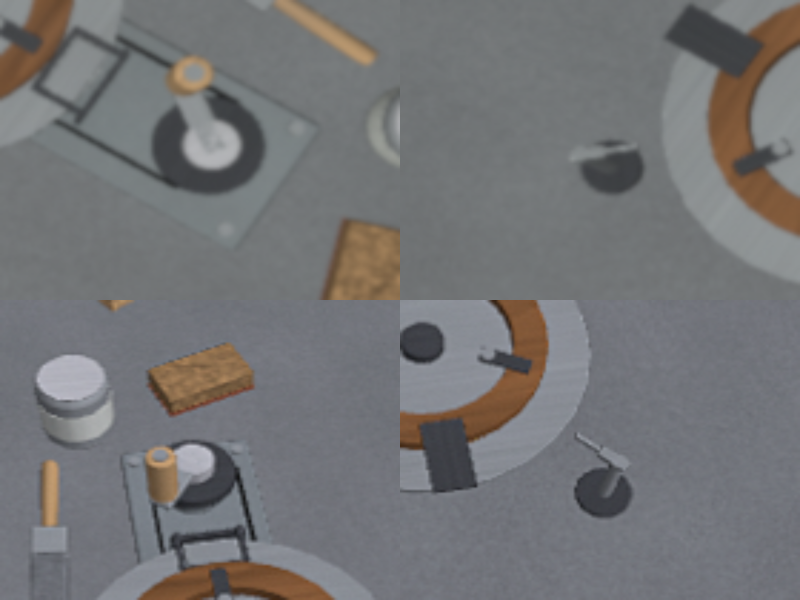

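The crops show the pointer aimed at the platter axis and the white crank hub inside its dark pulley. I'll compute the angles and the crank axis next.

```bash
cat >> meas.py <<'E'
C={'top':np.array([.6549,.0589]),'scene':np.array([.6564,.0627])}
def plate(n,im):
    """plate angle deg, from dark pixels in annulus r .128-.172 at z .112, mask by ray-plane"""
    v,u=np.mgrid[60:330,200:400]; uv=np.c_[u.ravel(),v.ravel()]
    X=atz(n,uv,.113)[:,:2]-C[n]; r=np.hypot(*X.T); g=im[uv[:,1],uv[:,0]].max(1)
    m=(r>.126)&(r<.172)&(g<85); a=np.arctan2(X[m,1],X[m,0])
    z=np.exp(1j*a).mean()
    for _ in range(5):
        k=abs(np.angle(np.exp(1j*a)/z))<.2
        if k.sum()==0: return None
        z=np.exp(1j*a[k]).mean()
    # use densest mode
    best=max(np.arange(-np.pi,np.pi,.05),key=lambda t:(abs(np.angle(np.exp(1j*(a-t))))<.14).sum())
    k=abs(np.angle(np.exp(1j*(a-best))))<.2; z=np.exp(1j*a[k]).mean()
    return np.degrees(np.angle(z)),k.sum()
E
python3 - <<'E'
from meas import *
hub={'top':(387.9,229.2),'scene':(298.5,166.5)}
for n in ['top','scene']:
    im=cv2.imread(f'pics/{n}0.png')[:,:,::-1]; print(n,plate(n,im))
    print('hub',atz(n,[hub[n]],.10), dep(n,[hub[n]],np.load(n+'.npy')))
    d=np.load(n+'.npy')
    v,u=np.mgrid[0:400,0:640]; uv=np.c_[u.ravel(),v.ravel()]; P=dep(n,uv,d)
    R=np.hypot(*(P[:,:2]-C[n]).T); m=(d.ravel()>0)&(P[:,2]>.1)&(P[:,2]<.116)&(R>.178)&(R<.225)&(P[:,1]>.15)
    X=P[m,:2]-C[n]; print('pointer',np.degrees(np.arctan2(*X.mean(0)[::-1])),m.sum())
    W=P[(d.ravel()>0)&(P[:,2]>.012)&(P[:,2]<.026)&(np.hypot(P[:,0]-.52,P[:,1]+.16)<.12)&(P[:,1]<-.05)]
    print('drive dir from minAreaRect',len(W),cv2.minAreaRect(W[:,:2].astype(np.float32)))
    # detect post foot disc via image
    print('handle top', atz(n,[{'top':(190*.35+314,74*.4+172),'scene':(160*.35+231,155*.4+103)}[n]],.176))
E
```

```text
top (np.float64(58.87344256671841), np.int64(300))
hub [[ 0.50889444 -0.17811501  0.1       ]] [[ 0.50907438 -0.17870869  0.09521373]]
pointer 99.72332100052772 71
drive dir from minAreaRect 2822 ((0.5201689004898071, -0.16006101667881012), (0.20438949763774872, 0.15177126228809357), 58.4734001159668)
handle top [[ 0.56720914 -0.15205297  0.176     ]]
scene (np.float64(58.455823098620286), np.int64(263))
hub [[ 0.51319137 -0.16820063  0.1       ]] [[ 0.50984808 -0.1724368   0.0927561 ]]
pointer 99.63509987215755 61
drive dir from minAreaRect 906 ((0.5141873955726624, -0.17088744044303894), (0.17198649048805237, 0.14964690804481506), 58.673973083496094)
handle top [[ 0.56959388 -0.14941867  0.176     ]]
```

Request:
step_arm(deltas=[{"dp": [0, 0, 0], "twist": -0.833}, {"dp": [0, 0, 0], "twist": -0.833}, {"dp": [0, 0, 0], "twist": -0.833}, {"dp": [0, 0, 0], "twist": -0.833}, {"dp": [-0.3, -0.5, 0], "twist": 0}, {"dp": [-0.6, -0.95, 0], "twist": 0}, {"dp": [-0.6, -0.95, 0], "twist": 0}, {"dp": [-0.6, -0.95, 0], "twist": 0}, {"dp": [-0.6, -0.95, 0], "twist": 0}, {"dp": [-0.6, -0.95, 0], "twist": 0}, {"dp": [-0.6, -0.95, 0], "twist": 0}, {"dp": [-0.6, -0.95, 0], "twist": 0}], gripper=1, squeeze=40)

```text
time_s: 2.4
ee_pos: [0.3074, 0.2475, 0.2057]
eef_rot: [3.141, 0.001, -3.141]
force: [0.0, 0.5, 1.0]
grip_width: 0.094
grip_force: 0.0
```

Request:
step_arm(deltas=[{"dp": [-0.6, -0.9, 0], "twist": 0}, {"dp": [-0.6, -0.9, 0], "twist": 0}, {"dp": [-0.6, -0.9, 0], "twist": 0}, {"dp": [-0.6, -0.9, 0], "twist": 0}, {"dp": [-0.6, -0.9, 0], "twist": 0}, {"dp": [-0.6, -0.9, 0], "twist": 0}, {"dp": [-0.6, -0.9, 0], "twist": 0}, {"dp": [-0.6, -0.9, 0], "twist": 0}, {"dp": [-0.6, -0.9, 0], "twist": 0}, {"dp": [-0.6, -0.9, 0], "twist": 0}, {"dp": [-0.56, -0.97, 0], "twist": 0}, {"dp": [0, 0, 0], "twist": 0}])

```text
time_s: 3.6
ee_pos: [0.5702, -0.1536, 0.2043]
eef_rot: [-3.141, -0.001, 3.138]
force: [0.4, 0.8, -0.3]
grip_width: 0.094
grip_force: 0.0
```

```bash
python3 - <<'E'
from meas import *
ims=[]
for n in ['top','scene']:
    im,d=ctrl.camera(n); im=im[:,:,::-1]
    r=proj(n,[.57,-.15,.19])[0].astype(int); ims.append(cv2.resize(im[r[1]-50:r[1]+50,r[0]-50:r[0]+50],(400,400)))
cv2.imwrite('pics/appr.png',np.hstack(ims)); print(ctrl.get_obs()['ee_pos'])
E
```

```text
[ 0.56901863 -0.15014666  0.20477648]
```

View pics/appr.png

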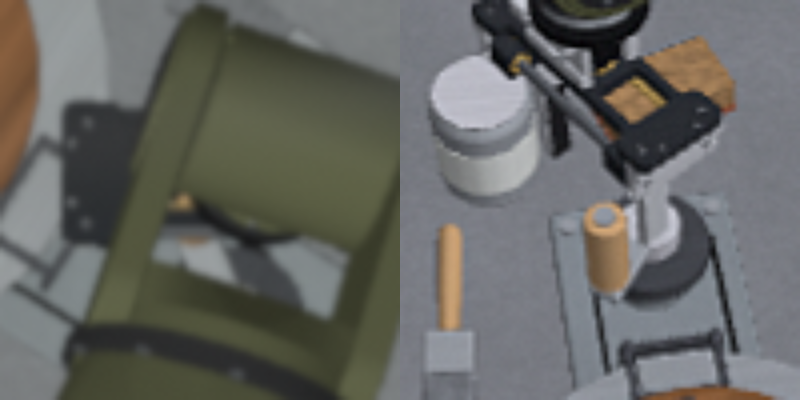

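The right crop shows the handle at (605,215) lying midway between the two fingertips, at (560,140) and (650,205). The gripper is above it, so I'll descend and close.

Request:
step_arm(deltas=[{"dp": [0, 0, 0.4], "twist": 0}, {"dp": [0, 0, 0.5], "twist": 0}, {"dp": [0, 0, 0.5], "twist": 0}, {"dp": [0, 0, 0.4], "twist": 0}, {"dp": [0, 0, 0], "twist": 0}])

```text
time_s: 4.2
ee_pos: [0.568, -0.1483, 0.1319]
eef_rot: [3.141, -0.003, -3.141]
force: [-0.8, -0.2, -0.4]
grip_width: 0.0945
grip_force: 0.0
```

Request:
step_arm(deltas=[{"dp": [0, 0, 0], "twist": 0}, {"dp": [0, 0, 0], "twist": 0}, {"dp": [0, 0, 0], "twist": 0}, {"dp": [0, 0, 0], "twist": 0}, {"dp": [0, 0, 0], "twist": 0}, {"dp": [0, 0, 0], "twist": 0}], gripper=-1, squeeze=40)

```text
time_s: 4.8
ee_pos: [0.5692, -0.1498, 0.1336]
eef_rot: [-3.141, 0.0, 3.141]
force: [-0.1, 0.5, 0.3]
grip_width: 0.0498
grip_force: 0.0
```

```bash
cat > gen.py <<'E'
import json,sys,numpy as np,os
S=json.load(open('s.json')) if os.path.exists('s.json') else dict(cmd=[.5693,-.1498],th=None,ax=[.510,-.1765],r=.065)
def gen(incs):
    ax=np.array(S['ax']); c=np.array(S['cmd'])
    if S['th'] is None: S['th']=float(np.arctan2(*(c-ax)[::-1]))
    out=[]
    for i in incs:
        S['th']+=i
        p=ax+S['r']*np.array([np.cos(S['th']),np.sin(S['th'])])
        d=np.round((p-c)/.04*[-1,1],2); c=c+d*.04*[-1,1]
        out.append({"dp":[float(d[0]),float(d[1]),0],"twist":0})
    S['cmd']=c.tolist(); json.dump(S,open('s.json','w')); print(json.dumps(out)); print('th',S['th'],c.round(4))
if __name__=='__main__': gen(eval(sys.argv[1]))
E
python3 gen.py '[0,0,0]+[.05,.1]+[.15]*7'
```

```text
[{"dp": [0.0, -0.0, 0], "twist": 0}, {"dp": [0.0, -0.0, 0], "twist": 0}, {"dp": [0.0, -0.0, 0], "twist": 0}, {"dp": [0.04, 0.07, 0], "twist": 0}, {"dp": [0.08, 0.14, 0], "twist": 0}, {"dp": [0.14, 0.2, 0], "twist": 0}, {"dp": [0.18, 0.17, 0], "twist": 0}, {"dp": [0.2, 0.14, 0], "twist": 0}, {"dp": [0.21, 0.11, 0], "twist": 0}, {"dp": [0.23, 0.08, 0], "twist": 0}, {"dp": [0.24, 0.04, 0], "twist": 0}, {"dp": [0.25, 0.01, 0], "twist": 0}]
th 1.623064260561585 [ 0.5065 -0.1114]
```

Request:
step_arm(deltas=[{"dp": [0, 0, 0], "twist": 0}, {"dp": [0, 0, 0], "twist": 0}, {"dp": [0, 0, 0], "twist": 0}, {"dp": [0.04, 0.07, 0], "twist": 0}, {"dp": [0.08, 0.14, 0], "twist": 0}, {"dp": [0.14, 0.2, 0], "twist": 0}, {"dp": [0.18, 0.17, 0], "twist": 0}, {"dp": [0.2, 0.14, 0], "twist": 0}, {"dp": [0.21, 0.11, 0], "twist": 0}, {"dp": [0.23, 0.08, 0], "twist": 0}, {"dp": [0.24, 0.04, 0], "twist": 0}, {"dp": [0.25, 0.01, 0], "twist": 0}])

```text
time_s: 6.0
ee_pos: [0.5056, -0.1118, 0.1334]
eef_rot: [-3.139, 0.001, -3.142]
force: [3.0, -14.5, -5.5]
grip_width: 0.0319
grip_force: 40.0
```

```bash
cat > look.py <<'E'
from meas import *
o=ctrl.get_obs(); print('t',o['time_s'],o['ee_pos'].round(4),'F',o['force'].round(1),o['grip_width'],o['grip_force'])
for n in ['scene','top']:
    im,_=ctrl.camera(n); print(n,plate(n,im)); cv2.imwrite(f"pics/l_{n}_{o['time_s']:.1f}.png",im[:,:,::-1])
E
python3 look.py; python3 gen.py '[.15]*12'
```

```text
t 6.0 [ 0.5056 -0.1118  0.1334] F [  3.  -14.5  -5.5] 0.03185547490824035 39.99930918216705
scene (np.float64(64.4910616816961), np.int64(268))
top None
[{"dp": [0.24, -0.04, 0], "twist": 0}, {"dp": [0.23, -0.06, 0], "twist": 0}, {"dp": [0.22, -0.1, 0], "twist": 0}, {"dp": [0.21, -0.14, 0], "twist": 0}, {"dp": [0.18, -0.16, 0], "twist": 0}, {"dp": [0.16, -0.19, 0], "twist": 0}, {"dp": [0.12, -0.2, 0], "twist": 0}, {"dp": [0.1, -0.23, 0], "twist": 0}, {"dp": [0.05, -0.23, 0], "twist": 0}, {"dp": [0.03, -0.25, 0], "twist": 0}, {"dp": [-0.02, -0.24, 0], "twist": 0}, {"dp": [-0.05, -0.24, 0], "twist": 0}]
th 3.423064260561584 [ 0.4477 -0.1946]
```

Request:
step_arm(deltas=[{"dp": [0.24, -0.04, 0], "twist": 0}, {"dp": [0.23, -0.06, 0], "twist": 0}, {"dp": [0.22, -0.1, 0], "twist": 0}, {"dp": [0.21, -0.14, 0], "twist": 0}, {"dp": [0.18, -0.16, 0], "twist": 0}, {"dp": [0.16, -0.19, 0], "twist": 0}])

```text
time_s: 6.7
ee_pos: [0.457, -0.1389, 0.1334]
eef_rot: [-3.141, 0.003, -3.142]
force: [12.6, -6.4, -9.5]
grip_width: 0.0312
grip_force: 40.0
```

Request:
step_arm(deltas=[{"dp": [0.12, -0.2, 0], "twist": 0}, {"dp": [0.1, -0.23, 0], "twist": 0}, {"dp": [0.05, -0.23, 0], "twist": 0}, {"dp": [0.03, -0.25, 0], "twist": 0}, {"dp": [-0.02, -0.24, 0], "twist": 0}, {"dp": [-0.05, -0.24, 0], "twist": 0}])

```text
time_s: 7.3
ee_pos: [0.4472, -0.194, 0.1334]
eef_rot: [3.141, -0.0, -3.141]
force: [1.7, 2.2, -0.8]
grip_width: 0.0317
grip_force: 40.0
```

```bash
python3 gen.py '[.15]*6';python3 gen.py '[.15]*6'
```

```text
[{"dp": [-0.08, -0.23, 0], "twist": 0}, {"dp": [-0.12, -0.21, 0], "twist": 0}, {"dp": [-0.15, -0.19, 0], "twist": 0}, {"dp": [-0.17, -0.17, 0], "twist": 0}, {"dp": [-0.2, -0.14, 0], "twist": 0}, {"dp": [-0.22, -0.11, 0], "twist": 0}]
th 4.323064260561584 [ 0.4853 -0.2366]
[{"dp": [-0.23, -0.08, 0], "twist": 0}, {"dp": [-0.24, -0.04, 0], "twist": 0}, {"dp": [-0.25, 0.0, 0], "twist": 0}, {"dp": [-0.24, 0.03, 0], "twist": 0}, {"dp": [-0.23, 0.07, 0], "twist": 0}, {"dp": [-0.22, 0.1, 0], "twist": 0}]
th 5.2230642605615865 [ 0.5417 -0.2334]
```

Request:
step_arm(deltas=[{"dp": [-0.08, -0.23, 0], "twist": 0}, {"dp": [-0.12, -0.21, 0], "twist": 0}, {"dp": [-0.15, -0.19, 0], "twist": 0}, {"dp": [-0.17, -0.17, 0], "twist": 0}, {"dp": [-0.2, -0.14, 0], "twist": 0}, {"dp": [-0.22, -0.11, 0], "twist": 0}])

```text
time_s: 7.9
ee_pos: [0.4857, -0.2373, 0.1335]
eef_rot: [-3.141, -0.0, 3.141]
force: [-2.9, -0.7, 1.0]
grip_width: 0.0313
grip_force: 40.0
```

Request:
step_arm(deltas=[{"dp": [-0.23, -0.08, 0], "twist": 0}, {"dp": [-0.24, -0.04, 0], "twist": 0}, {"dp": [-0.25, 0, 0], "twist": 0}, {"dp": [-0.24, 0.03, 0], "twist": 0}, {"dp": [-0.23, 0.07, 0], "twist": 0}, {"dp": [-0.22, 0.1, 0], "twist": 0}])

```text
time_s: 8.5
ee_pos: [0.5426, -0.2334, 0.1335]
eef_rot: [-3.141, 0.001, 3.141]
force: [-1.3, -3.0, -0.4]
grip_width: 0.0312
grip_force: 40.0
```

```bash
python3 look.py
```

```text
t 8.5 [ 0.5426 -0.2334  0.1335] F [-1.3 -3.  -0.4] 0.031242359893123486 39.999879598617554
scene (np.float64(80.64594803012355), np.int64(261))
top (np.float64(81.88660390386583), np.int64(289))
```

```bash
python3 - <<'E'
import json;s=json.load(open('s.json'));s['ax']=[.5108,-.1779];s['th']=None;json.dump(s,open('s.json','w'))
E
sed -i "s/'scene','top'/'scene'/" look.py
for i in '[.17,.2,.24,.28]+[.32]*8' '[.32]*12' '[.32]*12'; do python3 gen.py "$i"; done
```

```text
[{"dp": [-0.25, 0.12, 0], "twist": 0}, {"dp": [-0.23, 0.23, 0], "twist": 0}, {"dp": [-0.21, 0.33, 0], "twist": 0}, {"dp": [-0.14, 0.43, 0], "twist": 0}, {"dp": [-0.0, 0.52, 0], "twist": 0}, {"dp": [0.15, 0.49, 0], "twist": 0}, {"dp": [0.31, 0.42, 0], "twist": 0}, {"dp": [0.42, 0.3, 0], "twist": 0}, {"dp": [0.49, 0.16, 0], "twist": 0}, {"dp": [0.52, -0.01, 0], "twist": 0}, {"dp": [0.49, -0.17, 0], "twist": 0}, {"dp": [0.41, -0.32, 0], "twist": 0}]
th 2.3872196085327078 [ 0.4633 -0.1334]
[{"dp": [0.29, -0.43, 0], "twist": 0}, {"dp": [0.14, -0.5, 0], "twist": 0}, {"dp": [-0.03, -0.51, 0], "twist": 0}, {"dp": [-0.18, -0.49, 0], "twist": 0}, {"dp": [-0.33, -0.4, 0], "twist": 0}, {"dp": [-0.44, -0.28, 0], "twist": 0}, {"dp": [-0.5, -0.12, 0], "twist": 0}, {"dp": [-0.52, 0.04, 0], "twist": 0}, {"dp": [-0.47, 0.2, 0], "twist": 0}, {"dp": [-0.39, 0.34, 0], "twist": 0}, {"dp": [-0.27, 0.44, 0], "twist": 0}, {"dp": [-0.11, 0.51, 0], "twist": 0}]
th 6.2272196085327085 [ 0.5757 -0.1814]
[{"dp": [0.05, 0.51, 0], "twist": 0}, {"dp": [0.22, 0.47, 0], "twist": 0}, {"dp": [0.35, 0.38, 0], "twist": 0}, {"dp": [0.45, 0.26, 0], "twist": 0}, {"dp": [0.51, 0.09, 0], "twist": 0}, {"dp": [0.51, -0.07, 0], "twist": 0}, {"dp": [0.47, -0.22, 0], "twist": 0}, {"dp": [0.37, -0.37, 0], "twist": 0}, {"dp": [0.24, -0.46, 0], "twist": 0}, {"dp": [0.08, -0.51, 0], "twist": 0}, {"dp": [-0.09, -0.51, 0], "twist": 0}, {"dp": [-0.24, -0.46, 0], "twist": 0}]
th 10.067219608532712 [ 0.4589 -0.217 ]
```

Request:
step_arm(deltas=[{"dp": [-0.25, 0.12, 0], "twist": 0}, {"dp": [-0.23, 0.23, 0], "twist": 0}, {"dp": [-0.21, 0.33, 0], "twist": 0}, {"dp": [-0.14, 0.43, 0], "twist": 0}, {"dp": [0, 0.52, 0], "twist": 0}, {"dp": [0.15, 0.49, 0], "twist": 0}, {"dp": [0.31, 0.42, 0], "twist": 0}, {"dp": [0.42, 0.3, 0], "twist": 0}, {"dp": [0.49, 0.16, 0], "twist": 0}, {"dp": [0.52, -0.01, 0], "twist": 0}, {"dp": [0.49, -0.17, 0], "twist": 0}, {"dp": [0.41, -0.32, 0], "twist": 0}])

```text
time_s: 9.8
ee_pos: [0.4629, -0.1321, 0.1334]
eef_rot: [3.14, 0.001, -3.141]
force: [9.8, -3.1, -8.4]
grip_width: 0.0314
grip_force: 40.0
```

```bash
python3 look.py
```

```text
t 9.8 [ 0.4629 -0.1321  0.1334] F [ 9.8 -3.1 -8.4] 0.03138120992753808 39.99839901924133
scene None
```

Request:
step_arm(deltas=[{"dp": [0.29, -0.43, 0], "twist": 0}, {"dp": [0.14, -0.5, 0], "twist": 0}, {"dp": [-0.03, -0.51, 0], "twist": 0}, {"dp": [-0.18, -0.49, 0], "twist": 0}, {"dp": [-0.33, -0.4, 0], "twist": 0}, {"dp": [-0.44, -0.28, 0], "twist": 0}, {"dp": [-0.5, -0.12, 0], "twist": 0}, {"dp": [-0.52, 0.04, 0], "twist": 0}, {"dp": [-0.47, 0.2, 0], "twist": 0}, {"dp": [-0.39, 0.34, 0], "twist": 0}, {"dp": [-0.27, 0.44, 0], "twist": 0}, {"dp": [-0.11, 0.51, 0], "twist": 0}])

```text
time_s: 11.05
ee_pos: [0.5757, -0.1804, 0.1332]
eef_rot: [3.141, -0.002, 3.141]
force: [-12.5, -2.8, 3.3]
grip_width: 0.0312
grip_force: 40.0
```

```bash
python3 look.py
```

```text
t 11.05 [ 0.5757 -0.1804  0.1332] F [-12.5  -2.8   3.3] 0.031170287710355363 40.001009702682495
scene (np.float64(-168.57348343789246), np.int64(184))
```

Request:
step_arm(deltas=[{"dp": [0.05, 0.51, 0], "twist": 0}, {"dp": [0.22, 0.47, 0], "twist": 0}, {"dp": [0.35, 0.38, 0], "twist": 0}, {"dp": [0.45, 0.26, 0], "twist": 0}, {"dp": [0.51, 0.09, 0], "twist": 0}, {"dp": [0.51, -0.07, 0], "twist": 0}, {"dp": [0.47, -0.22, 0], "twist": 0}, {"dp": [0.37, -0.37, 0], "twist": 0}, {"dp": [0.24, -0.46, 0], "twist": 0}, {"dp": [0.08, -0.51, 0], "twist": 0}, {"dp": [-0.09, -0.51, 0], "twist": 0}, {"dp": [-0.24, -0.46, 0], "twist": 0}])

```text
time_s: 12.3
ee_pos: [0.4584, -0.217, 0.1334]
eef_rot: [3.14, -0.001, 3.141]
force: [3.4, 7.6, -4.4]
grip_width: 0.0313
grip_force: 40.0
```

```bash
python3 look.py;  for i in '[.32]*12' '[.32]*12' '[.32]*12'; do python3 gen.py "$i"; done
```

```text
t 12.3 [ 0.4584 -0.217   0.1334] F [ 3.4  7.6 -4.4] 0.0312807793438625 39.9995881319046
scene (np.float64(-84.01303738319022), np.int64(194))
[{"dp": [-0.37, -0.36, 0], "twist": 0}, {"dp": [-0.47, -0.22, 0], "twist": 0}, {"dp": [-0.51, -0.07, 0], "twist": 0}, {"dp": [-0.51, 0.1, 0], "twist": 0}, {"dp": [-0.45, 0.26, 0], "twist": 0}, {"dp": [-0.35, 0.38, 0], "twist": 0}, {"dp": [-0.21, 0.47, 0], "twist": 0}, {"dp": [-0.05, 0.52, 0], "twist": 0}, {"dp": [0.11, 0.5, 0], "twist": 0}, {"dp": [0.27, 0.45, 0], "twist": 0}, {"dp": [0.39, 0.33, 0], "twist": 0}, {"dp": [0.48, 0.2, 0], "twist": 0}]
th 13.907219608532715 [ 0.5257 -0.1146]
[{"dp": [0.52, 0.04, 0], "twist": 0}, {"dp": [0.5, -0.13, 0], "twist": 0}, {"dp": [0.44, -0.28, 0], "twist": 0}, {"dp": [0.32, -0.4, 0], "twist": 0}, {"dp": [0.18, -0.49, 0], "twist": 0}, {"dp": [0.03, -0.52, 0], "twist": 0}, {"dp": [-0.15, -0.49, 0], "twist": 0}, {"dp": [-0.29, -0.43, 0], "twist": 0}, {"dp": [-0.41, -0.32, 0], "twist": 0}, {"dp": [-0.49, -0.16, 0], "twist": 0}, {"dp": [-0.52, -0.01, 0], "twist": 0}, {"dp": [-0.49, 0.16, 0], "twist": 0}]
th 17.747219608532717 [ 0.5401 -0.2358]
[{"dp": [-0.42, 0.3, 0], "twist": 0}, {"dp": [-0.3, 0.42, 0], "twist": 0}, {"dp": [-0.16, 0.5, 0], "twist": 0}, {"dp": [0.01, 0.51, 0], "twist": 0}, {"dp": [0.17, 0.49, 0], "twist": 0}, {"dp": [0.32, 0.41, 0], "twist": 0}, {"dp": [0.43, 0.29, 0], "twist": 0}, {"dp": [0.5, 0.14, 0], "twist": 0}, {"dp": [0.52, -0.02, 0], "twist": 0}, {"dp": [0.48, -0.19, 0], "twist": 0}, {"dp": [0.4, -0.33, 0], "twist": 0}, {"dp": [0.28, -0.43, 0], "twist": 0}]
th 21.58721960853272 [ 0.4509 -0.1522]
```

```bash
ls pics; python3 - <<'E'
import cv2,numpy as np
p=[cv2.resize(cv2.imread(f'pics/l_scene_{t}.png')[150:330,220:400],(390,390)) for t in ['9.8','11.1' if __import__('os').path.exists('pics/l_scene_11.1.png') else '11.0']]
cv2.imwrite('pics/m2.png',np.hstack(p))
E
```

```text
appr.png
l_scene_11.1.png
l_scene_12.3.png
l_scene_6.0.png
l_scene_8.5.png
l_scene_9.8.png
l_top_6.0.png
l_top_8.5.png
mosaic.png
scene0.png
scene_c.png
scene_d.png
top0.png
top_c.png
top_d.png
```

View pics/m2.png

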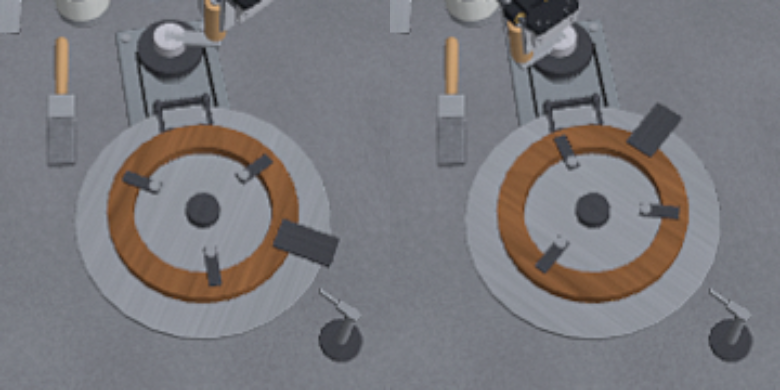

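The plate stands at the lower right (306,242) in the first crop and at the upper right (655,130) in the second. The detector's dark threshold was too strict, so I'll loosen it.

```bash
sed -i 's/g<85/g<108/' meas.py; python3 - <<'E'
from meas import *
for t in ['6.0','8.5','9.8','11.1','12.3']: print(t,plate('scene',cv2.imread(f'pics/l_scene_{t}.png')[:,:,::-1]))
im=cv2.imread('pics/l_scene_9.8.png'); p=proj('scene',[.64,.22,.11])[0].astype(int)
print(plate('scene',cv2.imread('pics/scene0.png')[:,:,::-1]))
E
```

```text
6.0 (np.float64(64.20646581992561), np.int64(285))
8.5 (np.float64(80.44505175648005), np.int64(274))
9.8 (np.float64(115.36059931927423), np.int64(248))
11.1 (np.float64(-168.36608037601354), np.int64(197))
12.3 (np.float64(-84.54482116005666), np.int64(210))
(np.float64(58.24269734563409), np.int64(290))
```

```bash
cat > sim.py <<'E'
import numpy as np
from scipy.optimize import least_squares
def sim(rates,I,c0,w0=0,dt=.005,b=.02):
    """rates: list of (dur, crank speed) -> trajectory times, angle, speed"""
    w=w0;a=0;A=[];W=[]
    for T,r in rates:
        for _ in range(round(T/dt)):
            tq=.12*(r-w)
            if abs(w)<1e-6 and abs(tq)<=c0: w=0
            else:
                s=np.sign(w) if abs(w)>1e-6 else np.sign(tq)
                wn=w+dt*(tq-c0*s-b*w)/I
                w=0 if wn*s<0 else wn
            a+=w*dt;A.append(a);W.append(w)
    return np.array(A),np.array(W)
E
python3 - <<'E'
from sim import *
h=(.05,0)
seq=[h]*2+[(.1,10*x) for x in [.17,.2,.24,.28]+[.32]*8]+[h]+[(.1,3.2)]*12+[h]+[(.1,3.2)]*12
idx=[0.1+1.2,0.1+2.45,.1+3.7]
off=[0,0.05,.1]
d=np.radians([35,111.2,195.1])
def f(q):
    A,W=sim(seq,q[0],q[1],q[2]); return np.array([A[round(t/.005)-1] for t in idx])-d
for w0 in [0,.1,.2]:
    s=least_squares(lambda q:f([*q,w0]),[.1,.2],diff_step=.02); print(w0,s.x,np.degrees(s.fun)); 
    A,W=sim(seq,*s.x,w0); print(W[-1]*9.549, 'crank for 15rpm',1.571+(s.x[1]+.0314)/.12)
E
```

```text
0 [0.08435314 0.20401996] [-0.43783789  0.41828182 -0.15852526]
11.916825388159582 crank for 15rpm 3.532833016680485
0.1 [0.08479798 0.20392111] [-0.41997967  0.39753621 -0.14976267]
11.920181968170771 crank for 15rpm 3.532009226976845
0.2 [0.08622754 0.20360336] [-0.36029316  0.33170336 -0.12261029]
11.930895353660421 crank for 15rpm 3.5293613071825827
```

```bash
python3 - <<'E'
import json;s=json.load(open('s.json'));s.update(r=.0645,th=10.0672196,cmd=[.4589,-.217]);json.dump(s,open('s.json','w'))
E
for i in '[.45,.42]+[.4]*4+[.353]*6' '[.52]+[.353]*11'; do python3 gen.py "$i"; done
```

```text
[{"dp": [-0.56, -0.45, 0], "twist": 0}, {"dp": [-0.64, -0.18, 0], "twist": 0}, {"dp": [-0.64, 0.09, 0], "twist": 0}, {"dp": [-0.55, 0.33, 0], "twist": 0}, {"dp": [-0.37, 0.52, 0], "twist": 0}, {"dp": [-0.15, 0.62, 0], "twist": 0}, {"dp": [0.08, 0.56, 0], "twist": 0}, {"dp": [0.28, 0.5, 0], "twist": 0}, {"dp": [0.42, 0.37, 0], "twist": 0}, {"dp": [0.53, 0.2, 0], "twist": 0}, {"dp": [0.57, 0.01, 0], "twist": 0}, {"dp": [0.53, -0.19, 0], "twist": 0}]
th 14.655219599999999 [ 0.4789 -0.1218]
[{"dp": [0.59, -0.58, 0], "twist": 0}, {"dp": [0.2, -0.53, 0], "twist": 0}, {"dp": [0.0, -0.57, 0], "twist": 0}, {"dp": [-0.19, -0.53, 0], "twist": 0}, {"dp": [-0.37, -0.43, 0], "twist": 0}, {"dp": [-0.49, -0.28, 0], "twist": 0}, {"dp": [-0.56, -0.09, 0], "twist": 0}, {"dp": [-0.56, 0.1, 0], "twist": 0}, {"dp": [-0.48, 0.3, 0], "twist": 0}, {"dp": [-0.35, 0.44, 0], "twist": 0}, {"dp": [-0.18, 0.54, 0], "twist": 0}, {"dp": [0.01, 0.56, 0], "twist": 0}]
th 19.05821960000001 [ 0.5741 -0.1646]
```

Request:
step_arm(deltas=[{"dp": [-0.56, -0.45, 0], "twist": 0}, {"dp": [-0.64, -0.18, 0], "twist": 0}, {"dp": [-0.64, 0.09, 0], "twist": 0}, {"dp": [-0.55, 0.33, 0], "twist": 0}, {"dp": [-0.37, 0.52, 0], "twist": 0}, {"dp": [-0.15, 0.62, 0], "twist": 0}, {"dp": [0.08, 0.56, 0], "twist": 0}, {"dp": [0.28, 0.5, 0], "twist": 0}, {"dp": [0.42, 0.37, 0], "twist": 0}, {"dp": [0.53, 0.2, 0], "twist": 0}, {"dp": [0.57, 0.01, 0], "twist": 0}, {"dp": [0.53, -0.19, 0], "twist": 0}])

```text
time_s: 13.55
ee_pos: [0.4784, -0.1201, 0.1335]
eef_rot: [3.141, 0.001, -3.14]
force: [7.6, -7.3, -7.4]
grip_width: 0.0314
grip_force: 40.0
```

```bash
python3 look.py
```

```text
t 13.55 [ 0.4784 -0.1201  0.1335] F [ 7.6 -7.3 -7.4] 0.03140512974084521 39.9988317489624
scene (np.float64(18.41292629790501), np.int64(280))
```

Request:
step_arm(deltas=[{"dp": [0.59, -0.58, 0], "twist": 0}, {"dp": [0.2, -0.53, 0], "twist": 0}, {"dp": [0, -0.57, 0], "twist": 0}, {"dp": [-0.19, -0.53, 0], "twist": 0}, {"dp": [-0.37, -0.43, 0], "twist": 0}, {"dp": [-0.49, -0.28, 0], "twist": 0}, {"dp": [-0.56, -0.09, 0], "twist": 0}, {"dp": [-0.56, 0.1, 0], "twist": 0}, {"dp": [-0.48, 0.3, 0], "twist": 0}, {"dp": [-0.35, 0.44, 0], "twist": 0}, {"dp": [-0.18, 0.54, 0], "twist": 0}, {"dp": [0.01, 0.56, 0], "twist": 0}])

```text
time_s: 14.8
ee_pos: [0.5743, -0.1635, 0.1333]
eef_rot: [-3.141, -0.001, 3.142]
force: [-13.1, -4.3, 2.7]
grip_width: 0.0313
grip_force: 40.0
```

```bash
python3 look.py; python3 - <<'E'
from sim import *
h=(.05,0)
g=lambda L:[(.1,10*x) for x in L]
s1=[h]+g([.17,.2,.24,.28]+[.32]*8)+[h]+g([.32]*12)+[h]+g([.32]*12)
s2=s1+[h]+g([.45,.42]+[.4]*4+[.353]*6); s3=s2+[h]+g([.52]+[.353]*11)
r=[]
for s in (s1,s2,s3):
    A,W=sim([h]+s,.0845,.2039,.1); r.append(np.degrees(A[-1])); print(r[-1]+80.4,W[-1]*9.549)
print(np.diff(r))
E
```

```text
t 14.8 [ 0.5743 -0.1635  0.1333] F [-13.1  -4.3   2.7] 0.031310173069047056 40.00097215175629
scene None
275.5207791117176 11.923878076042232
384.28866094431976 15.332680531802026
497.2242781003255 15.051364405119893
[108.76788183 112.93561716]
```

```bash
python3 - <<'E'
from meas import *
import meas
src=open('meas.py').read()
im=cv2.imread('pics/l_scene_14.8.png')[:,:,::-1]
v,u=np.mgrid[60:330,200:400]; uv=np.c_[u.ravel(),v.ravel()]
X=atz('scene',uv,.113)[:,:2]-C['scene']; r=np.hypot(*X.T); a=np.degrees(np.arctan2(X[:,1],X[:,0]))
g=im[uv[:,1],uv[:,0]].max(1)
for t in range(80,200,10):
    m=(r>.126)&(r<.172)&(abs(a-t)<5); print(t,np.median(g[m]),g[m].min())
E
for t in 112 118 124 130 136; do sed "s/g<108/g<$t/" meas.py > m2.py; python3 -c "
from m2 import *
for t in ['6.0','9.8','11.1','12.3','13.6','14.8']:
  import os
  f=f'pics/l_scene_{t}.png'
  if os.path.exists(f): print($t,t,plate('scene',cv2.imread(f)[:,:,::-1]))
"; done
```

```text
80 153.0 103
90 152.0 110
100 153.0 109
110 153.0 119
120 75.0 52
130 74.0 65
140 154.0 114
150 153.0 123
160 153.0 127
170 140.0 125
180 137.0 128
112 6.0 (np.float64(64.20829647448355), np.int64(287))
112 9.8 (np.float64(115.36190766325576), np.int64(250))
112 11.1 (np.float64(-168.36431704261403), np.int64(199))
112 12.3 (np.float64(-84.58956371173944), np.int64(213))
112 13.6 (np.float64(18.370750151713768), np.int64(283))
112 14.8 None
118 6.0 (np.float64(64.2927296317795), np.int64(292))
118 9.8 (np.float64(115.35829384092216), np.int64(252))
118 11.1 (np.float64(-168.43768165011164), np.int64(201))
118 12.3 (np.float64(-84.54358780358783), np.int64(218))
118 13.6 (np.float64(18.370750151713768), np.int64(283))
118 14.8 (np.float64(125.47392131448677), np.int64(244))
124 6.0 (np.float64(64.31820037450318), np.int64(293))
124 9.8 (np.float64(115.28219083118424), np.int64(258))
124 11.1 (np.float64(-168.43595984283016), np.int64(205))
124 12.3 (np.float64(-84.62340909333001), np.int64(222))
124 13.6 (np.float64(18.370750151713768), np.int64(283))
124 14.8 (np.float64(125.44358284139619), np.int64(247))
130 6.0 (np.float64(64.29000634553408), np.int64(294))
130 9.8 (np.float64(115.12718918548916), np.int64(275))
130 11.1 (np.float64(-168.05392901630714), np.int64(224))
130 12.3 (np.float64(-84.40425445601207), np.int64(233))
130 13.6 (np.float64(18.340125906344674), np.int64(288))
130 14.8 (np.float64(125.53547365045846), np.int64(263))
136 6.0 (np.float64(64.29000634553408), np.int64(294))
136 9.8 (np.float64(115.35910617068889), np.int64(284))
136 11.1 (np.float64(-168.40082651699797), np.int64(258))
136 12.3 (np.float64(-84.74878794096588), np.int64(253))
136 13.6 (np.float64(18.31694410879195), np.int64(293))
136 14.8 (np.float64(125.97695720056686), np.int64(284))
  return _methods._mean(a, axis=axis, dtype=dtype,
  ret = ret.dtype.type(ret / rcount)
Traceback (most recent call last):
ValueError: zero-size array to reduction operation minimum which has no identity
```

```bash
python3 - <<'E'
s=open('meas.py').read(); i=s.index("    z=np.exp(1j*a).mean()"); j=s.index("    # use densest"); open('meas.py','w').write((s[:i]+s[j:]).replace('g<108','g<112'))
E
python3 - <<'E'
from sim import *
h=(.05,0); g=lambda L:[(.1,10*x) for x in L]
segs=[[h,h]+g([.17,.2,.24,.28]+[.32]*8),[h]+g([.32]*12),[h]+g([.32]*12),[h]+g([.45,.42]+[.4]*4+[.353]*6),[h]+g([.52]+[.353]*11)]
d=np.radians(np.array([115.3,191.6,275.4,378.4,485.5])-80.4)
def run(q):
    A,W=sim(sum(segs,[]),q[0],q[1],.1,b=q[2]); 
    n=np.cumsum([sum(round(t/.005) for t,_ in s) for s in segs]); return A[n-1],W
for fix in (True,False):
    F=lambda q:run([*q,.02] if fix else q)[0]-d
    s=least_squares(F,[.085,.2]+([] if fix else [.02]),diff_step=.02); q=[*s.x,.02] if fix else s.x
    print(q,np.degrees(s.fun),run(q)[1][-1]*9.549,'crank',1.571+(q[1]+q[2]*1.571)/.12)
E
```

```text
[np.float64(0.06974506721606143), np.float64(0.21246293434272734), 0.02] [ 1.38758317  0.67923412 -3.57100034  0.00892889  1.58308866] 14.461738659845613 crank 3.6033577861893944
[0.1257656  0.15258177 0.06128881] [ 0.05954513 -0.0176051   0.04102652 -0.09514327  0.04995471] 14.318943393724624 crank 3.6448874484961475
```

```bash
python3 gen.py '[.55,.42,.42]+[.363]*9'; for i in 1 2 3 4 5 6; do python3 gen.py '[.363]*12'; done
```

```text
[{"dp": [0.41, 0.78, 0], "twist": 0}, {"dp": [0.56, 0.38, 0], "twist": 0}, {"dp": [0.66, 0.12, 0], "twist": 0}, {"dp": [0.57, -0.12, 0], "twist": 0}, {"dp": [0.49, -0.32, 0], "twist": 0}, {"dp": [0.34, -0.47, 0], "twist": 0}, {"dp": [0.16, -0.56, 0], "twist": 0}, {"dp": [-0.05, -0.58, 0], "twist": 0}, {"dp": [-0.26, -0.52, 0], "twist": 0}, {"dp": [-0.42, -0.4, 0], "twist": 0}, {"dp": [-0.54, -0.22, 0], "twist": 0}, {"dp": [-0.58, -0.02, 0], "twist": 0}]
th 23.71521960000001 [ 0.5205 -0.2418]
[{"dp": [-0.55, 0.2, 0], "twist": 0}, {"dp": [-0.45, 0.37, 0], "twist": 0}, {"dp": [-0.28, 0.51, 0], "twist": 0}, {"dp": [-0.09, 0.57, 0], "twist": 0}, {"dp": [0.13, 0.57, 0], "twist": 0}, {"dp": [0.31, 0.49, 0], "twist": 0}, {"dp": [0.48, 0.34, 0], "twist": 0}, {"dp": [0.56, 0.15, 0], "twist": 0}, {"dp": [0.58, -0.05, 0], "twist": 0}, {"dp": [0.52, -0.26, 0], "twist": 0}, {"dp": [0.39, -0.43, 0], "twist": 0}, {"dp": [0.22, -0.54, 0], "twist": 0}]
th 28.071219600000006 [ 0.4477 -0.165 ]
[{"dp": [0.01, -0.58, 0], "twist": 0}, {"dp": [-0.19, -0.55, 0], "twist": 0}, {"dp": [-0.38, -0.44, 0], "twist"
[... 1663 characters left out ...]
 "twist": 0}, {"dp": [0.14, 0.56, 0], "twist": 0}, {"dp": [0.33, 0.48, 0], "twist": 0}, {"dp": [0.48, 0.33, 0], "twist": 0}, {"dp": [0.57, 0.14, 0], "twist": 0}]
th 45.495219599999984 [ 0.5145 -0.1134]
[{"dp": [0.58, -0.07, 0], "twist": 0}, {"dp": [0.51, -0.28, 0], "twist": 0}, {"dp": [0.39, -0.43, 0], "twist": 0}, {"dp": [0.2, -0.55, 0], "twist": 0}, {"dp": [-0.0, -0.58, 0], "twist": 0}, {"dp": [-0.21, -0.54, 0], "twist": 0}, {"dp": [-0.39, -0.44, 0], "twist": 0}, {"dp": [-0.52, -0.27, 0], "twist": 0}, {"dp": [-0.58, -0.06, 0], "twist": 0}, {"dp": [-0.56, 0.14, 0], "twist": 0}, {"dp": [-0.48, 0.34, 0], "twist": 0}, {"dp": [-0.32, 0.48, 0], "twist": 0}]
th 49.85121959999998 [ 0.5697 -0.2038]
```

Request:
step_arm(deltas=[{"dp": [0.41, 0.78, 0], "twist": 0}, {"dp": [0.56, 0.38, 0], "twist": 0}, {"dp": [0.66, 0.12, 0], "twist": 0}, {"dp": [0.57, -0.12, 0], "twist": 0}, {"dp": [0.49, -0.32, 0], "twist": 0}, {"dp": [0.34, -0.47, 0], "twist": 0}, {"dp": [0.16, -0.56, 0], "twist": 0}, {"dp": [-0.05, -0.58, 0], "twist": 0}, {"dp": [-0.26, -0.52, 0], "twist": 0}, {"dp": [-0.42, -0.4, 0], "twist": 0}, {"dp": [-0.54, -0.22, 0], "twist": 0}, {"dp": [-0.58, -0.02, 0], "twist": 0}])

```text
time_s: 16.05
ee_pos: [0.521, -0.2417, 0.1334]
eef_rot: [3.14, -0.001, 3.14]
force: [-5.0, 10.7, 3.2]
grip_width: 0.0315
grip_force: 40.0
```

Request:
step_arm(deltas=[{"dp": [-0.55, 0.2, 0], "twist": 0}, {"dp": [-0.45, 0.37, 0], "twist": 0}, {"dp": [-0.28, 0.51, 0], "twist": 0}, {"dp": [-0.09, 0.57, 0], "twist": 0}, {"dp": [0.13, 0.57, 0], "twist": 0}, {"dp": [0.31, 0.49, 0], "twist": 0}, {"dp": [0.48, 0.34, 0], "twist": 0}, {"dp": [0.56, 0.15, 0], "twist": 0}, {"dp": [0.58, -0.05, 0], "twist": 0}, {"dp": [0.52, -0.26, 0], "twist": 0}, {"dp": [0.39, -0.43, 0], "twist": 0}, {"dp": [0.22, -0.54, 0], "twist": 0}])

```text
time_s: 17.25
ee_pos: [0.4464, -0.1635, 0.1336]
eef_rot: [3.139, -0.002, -3.141]
force: [3.8, 2.2, -3.4]
grip_width: 0.0314
grip_force: 40.0
```

Request:
step_arm(deltas=[{"dp": [0.01, -0.58, 0], "twist": 0}, {"dp": [-0.19, -0.55, 0], "twist": 0}, {"dp": [-0.38, -0.44, 0], "twist": 0}, {"dp": [-0.51, -0.28, 0], "twist": 0}, {"dp": [-0.57, -0.08, 0], "twist": 0}, {"dp": [-0.57, 0.12, 0], "twist": 0}, {"dp": [-0.49, 0.33, 0], "twist": 0}, {"dp": [-0.34, 0.47, 0], "twist": 0}, {"dp": [-0.15, 0.56, 0], "twist": 0}, {"dp": [0.07, 0.58, 0], "twist": 0}, {"dp": [0.26, 0.52, 0], "twist": 0}, {"dp": [0.43, 0.39, 0], "twist": 0}])

```text
time_s: 18.45
ee_pos: [0.5452, -0.122, 0.1335]
eef_rot: [-3.141, 0.001, -3.141]
force: [-2.2, -11.5, -1.5]
grip_width: 0.0317
grip_force: 40.0
```

Request:
step_arm(deltas=[{"dp": [0.54, 0.22, 0], "twist": 0}, {"dp": [0.58, 0.01, 0], "twist": 0}, {"dp": [0.55, -0.2, 0], "twist": 0}, {"dp": [0.44, -0.38, 0], "twist": 0}, {"dp": [0.28, -0.51, 0], "twist": 0}, {"dp": [0.07, -0.58, 0], "twist": 0}, {"dp": [-0.13, -0.57, 0], "twist": 0}, {"dp": [-0.32, -0.48, 0], "twist": 0}, {"dp": [-0.48, -0.34, 0], "twist": 0}, {"dp": [-0.56, -0.14, 0], "twist": 0}, {"dp": [-0.58, 0.06, 0], "twist": 0}, {"dp": [-0.52, 0.27, 0], "twist": 0}])

```text
time_s: 19.65
ee_pos: [0.5507, -0.2285, 0.1334]
eef_rot: [3.14, -0.001, 3.14]
force: [-8.6, 5.5, 4.9]
grip_width: 0.0314
grip_force: 40.0
```

Request:
step_arm(deltas=[{"dp": [-0.39, 0.43, 0], "twist": 0}, {"dp": [-0.21, 0.54, 0], "twist": 0}, {"dp": [-0.01, 0.59, 0], "twist": 0}, {"dp": [0.21, 0.54, 0], "twist": 0}, {"dp": [0.38, 0.44, 0], "twist": 0}, {"dp": [0.51, 0.27, 0], "twist": 0}, {"dp": [0.58, 0.08, 0], "twist": 0}, {"dp": [0.57, -0.14, 0], "twist": 0}, {"dp": [0.48, -0.33, 0], "twist": 0}, {"dp": [0.33, -0.47, 0], "twist": 0}, {"dp": [0.14, -0.57, 0], "twist": 0}, {"dp": [-0.07, -0.58, 0], "twist": 0}])

```text
time_s: 20.85
ee_pos: [0.4479, -0.1965, 0.1336]
eef_rot: [3.14, -0.002, -3.141]
force: [2.8, 4.5, -3.0]
grip_width: 0.0318
grip_force: 40.0
```

Request:
step_arm(deltas=[{"dp": [-0.27, -0.51, 0], "twist": 0}, {"dp": [-0.43, -0.39, 0], "twist": 0}, {"dp": [-0.54, -0.21, 0], "twist": 0}, {"dp": [-0.59, 0, 0], "twist": 0}, {"dp": [-0.54, 0.21, 0], "twist": 0}, {"dp": [-0.44, 0.38, 0], "twist": 0}, {"dp": [-0.27, 0.52, 0], "twist": 0}, {"dp": [-0.07, 0.58, 0], "twist": 0}, {"dp": [0.14, 0.56, 0], "twist": 0}, {"dp": [0.33, 0.48, 0], "twist": 0}, {"dp": [0.48, 0.33, 0], "twist": 0}, {"dp": [0.57, 0.14, 0], "twist": 0}])

```text
time_s: 22.05
ee_pos: [0.5146, -0.1118, 0.1335]
eef_rot: [-3.141, 0.001, -3.141]
force: [3.1, -12.2, -4.5]
grip_width: 0.0314
grip_force: 40.0
```

Request:
step_arm(deltas=[{"dp": [0.58, -0.07, 0], "twist": 0}, {"dp": [0.51, -0.28, 0], "twist": 0}, {"dp": [0.39, -0.43, 0], "twist": 0}, {"dp": [0.2, -0.55, 0], "twist": 0}, {"dp": [0, -0.58, 0], "twist": 0}, {"dp": [-0.21, -0.54, 0], "twist": 0}, {"dp": [-0.39, -0.44, 0], "twist": 0}, {"dp": [-0.52, -0.27, 0], "twist": 0}, {"dp": [-0.58, -0.06, 0], "twist": 0}, {"dp": [-0.56, 0.14, 0], "twist": 0}, {"dp": [-0.48, 0.34, 0], "twist": 0}, {"dp": [-0.32, 0.48, 0], "twist": 0}])

```text
time_s: 23.25
ee_pos: [0.5704, -0.2029, 0.1334]
eef_rot: [3.141, -0.001, 3.141]
force: [-11.0, 2.1, 3.2]
grip_width: 0.0315
grip_force: 40.0
```

```bash
python3 look.py; python3 gen.py '[.5]+[.363]*11';python3 - <<'E'
from sim import *
h=(.05,0); g=lambda L:[(.1,10*x) for x in L]
A,W=sim([h]+g([.55,.42,.42]+[.363]*81),.1258,.1526,14.32/9.549,b=.0613)
print(125.5+np.degrees(A[-1]),W[::100]*9.549,W.max()*9.549)
E
```

```text
t 23.25 [ 0.5704 -0.2029  0.1334] F [-11.    2.1   3.2] 0.03154611942232773 40.00022113323212
scene (np.float64(-175.981557408048), np.int64(202))
[{"dp": [-0.13, 0.79, 0], "twist": 0}, {"dp": [0.15, 0.56, 0], "twist": 0}, {"dp": [0.34, 0.47, 0], "twist": 0}, {"dp": [0.49, 0.32, 0], "twist": 0}, {"dp": [0.57, 0.12, 0], "twist": 0}, {"dp": [0.57, -0.09, 0], "twist": 0}, {"dp": [0.51, -0.28, 0], "twist": 0}, {"dp": [0.38, -0.45, 0], "twist": 0}, {"dp": [0.19, -0.55, 0], "twist": 0}, {"dp": [-0.02, -0.58, 0], "twist": 0}, {"dp": [-0.22, -0.54, 0], "twist": 0}, {"dp": [-0.4, -0.42, 0], "twist": 0}]
th 54.344219599999974 [ 0.4725 -0.2298]
883.343991288196 [14.15889533 15.47026384 15.17952219 15.03845476 14.97000903 14.93679927
 14.92068593 14.91286777 14.9090744  14.90723387 14.90634085 14.90590755
 14.90569732 14.90559531 14.90554582 14.90552181 14.90551015] 15.612194902563443
```

The platter averaged 15.4 rpm over 8.4 s, so the hold is done. I'll go on for one call, then ramp down.

Request:
step_arm(deltas=[{"dp": [-0.13, 0.79, 0], "twist": 0}, {"dp": [0.15, 0.56, 0], "twist": 0}, {"dp": [0.34, 0.47, 0], "twist": 0}, {"dp": [0.49, 0.32, 0], "twist": 0}, {"dp": [0.57, 0.12, 0], "twist": 0}, {"dp": [0.57, -0.09, 0], "twist": 0}, {"dp": [0.51, -0.28, 0], "twist": 0}, {"dp": [0.38, -0.45, 0], "twist": 0}, {"dp": [0.19, -0.55, 0], "twist": 0}, {"dp": [-0.02, -0.58, 0], "twist": 0}, {"dp": [-0.22, -0.54, 0], "twist": 0}, {"dp": [-0.4, -0.42, 0], "twist": 0}])

```text
time_s: 24.5
ee_pos: [0.4721, -0.2302, 0.1336]
eef_rot: [3.141, -0.001, 3.141]
force: [1.7, 8.7, -2.7]
grip_width: 0.0317
grip_force: 40.0
```

```bash
python3 look.py; python3 - <<'E'
from sim import *
h=(.05,0); g=lambda L:[(.1,10*x) for x in L]
for L in ([.36]*2+[.3]*2+[.25]*3+[.2]*3+[.1,0]+[0]*8,[.3]*4+[.2]*4+[.1]*2+[0]*8,[.36]*5+[.3,.2,.1]+[0]*12):
    A,W=sim([h]+g(L),.1258,.1526,1.6,b=.0613); print(L,np.degrees(A[-1]),W[-1],W[len(W)//2],(W>0).sum()*.005)
E
```

```text
t 24.5 [ 0.4721 -0.2302  0.1336] F [ 1.7  8.7 -2.7] 0.031724875231992175 40.00084161758423
scene (np.float64(-60.776037075460735), np.int64(223))
[0.36, 0.36, 0.3, 0.3, 0.25, 0.25, 0.25, 0.2, 0.2, 0.2, 0.1, 0, 0, 0, 0, 0, 0, 0, 0, 0] 90.78978912285443 0.0 0.9473495022154497 1.605
[0.3, 0.3, 0.3, 0.3, 0.2, 0.2, 0.2, 0.2, 0.1, 0.1, 0, 0, 0, 0, 0, 0, 0, 0] 76.62174463462144 0.0 0.8203276409811994 1.45
[0.36, 0.36, 0.36, 0.36, 0.36, 0.3, 0.2, 0.1, 0, 0, 0, 0, 0, 0, 0, 0, 0, 0, 0, 0] 85.11943039110503 0.0 0.6632924741474426 1.43
```

```bash
python3 gen.py '[.36]*8+[.3]*2+[.25]*2'; python3 gen.py '[.25]+[.2]*3+[.1]+[0]*5'
```

```text
[{"dp": [-0.52, -0.25, 0], "twist": 0}, {"dp": [-0.58, -0.06, 0], "twist": 0}, {"dp": [-0.55, 0.15, 0], "twist": 0}, {"dp": [-0.47, 0.34, 0], "twist": 0}, {"dp": [-0.32, 0.48, 0], "twist": 0}, {"dp": [-0.13, 0.57, 0], "twist": 0}, {"dp": [0.08, 0.57, 0], "twist": 0}, {"dp": [0.27, 0.51, 0], "twist": 0}, {"dp": [0.36, 0.32, 0], "twist": 0}, {"dp": [0.43, 0.21, 0], "twist": 0}, {"dp": [0.4, 0.07, 0], "twist": 0}, {"dp": [0.4, -0.03, 0], "twist": 0}]
th 58.324219599999964 [ 0.4977 -0.1146]
[{"dp": [0.38, -0.13, 0], "twist": 0}, {"dp": [0.27, -0.17, 0], "twist": 0}, {"dp": [0.24, -0.22, 0], "twist": 0}, {"dp": [0.19, -0.27, 0], "twist": 0}, {"dp": [0.07, -0.14, 0], "twist": 0}, {"dp": [-0.0, -0.0, 0], "twist": 0}, {"dp": [-0.0, -0.0, 0], "twist": 0}, {"dp": [-0.0, -0.0, 0], "twist": 0}, {"dp": [-0.0, -0.0, 0], "twist": 0}, {"dp": [-0.0, -0.0, 0], "twist": 0}]
th 59.274219599999974 [ 0.4517 -0.1518]
```

Request:
step_arm(deltas=[{"dp": [-0.52, -0.25, 0], "twist": 0}, {"dp": [-0.58, -0.06, 0], "twist": 0}, {"dp": [-0.55, 0.15, 0], "twist": 0}, {"dp": [-0.47, 0.34, 0], "twist": 0}, {"dp": [-0.32, 0.48, 0], "twist": 0}, {"dp": [-0.13, 0.57, 0], "twist": 0}, {"dp": [0.08, 0.57, 0], "twist": 0}, {"dp": [0.27, 0.51, 0], "twist": 0}, {"dp": [0.36, 0.32, 0], "twist": 0}, {"dp": [0.43, 0.21, 0], "twist": 0}, {"dp": [0.4, 0.07, 0], "twist": 0}, {"dp": [0.4, -0.03, 0], "twist": 0}])

```text
time_s: 25.75
ee_pos: [0.4974, -0.1132, 0.1335]
eef_rot: [3.141, 0.001, -3.141]
force: [3.8, -4.7, -2.8]
grip_width: 0.0315
grip_force: 40.0
```

Request:
step_arm(deltas=[{"dp": [0.38, -0.13, 0], "twist": 0}, {"dp": [0.27, -0.17, 0], "twist": 0}, {"dp": [0.24, -0.22, 0], "twist": 0}, {"dp": [0.19, -0.27, 0], "twist": 0}, {"dp": [0.07, -0.14, 0], "twist": 0}, {"dp": [0, 0, 0], "twist": 0}, {"dp": [0, 0, 0], "twist": 0}, {"dp": [0, 0, 0], "twist": 0}, {"dp": [0, 0, 0], "twist": 0}, {"dp": [0, 0, 0], "twist": 0}])

```text
time_s: 26.75
ee_pos: [0.4509, -0.1512, 0.1335]
eef_rot: [3.141, -0.002, 3.141]
force: [-10.0, 4.1, 7.8]
grip_width: 0.0315
grip_force: 40.0
```

```bash
python3 look.py; python3 - <<'E'
from sim import *
g=lambda L:[(.1,10*x) for x in L]
for L in ([.2]*2,[.2]*3,[.2]*4,[.2]*5,[.25]*2,[.25]*3,[.25]*4,[.3]*3,[.3]*4,[.3]*5):
    A,W=sim(g(L+[0]*6),.1258,.1526,0,b=.0613); B,W=sim(g(L+[0]*6),.07,.212,0,b=.02); print(L,np.degrees(A[-1]).round(1),np.degrees(B[-1]).round(1))
E
```

```text
t 26.75 [ 0.4509 -0.1512  0.1335] F [-10.    4.1   7.8] 0.03151800075991148 40.00151753425598
scene (np.float64(81.31931851290325), np.int64(275))
[0.2, 0.2] 1.0 0.4
[0.2, 0.2, 0.2] 2.2 0.9
[0.2, 0.2, 0.2, 0.2] 3.6 1.5
[0.2, 0.2, 0.2, 0.2, 0.2] 5.2 2.3
[0.25, 0.25] 2.1 1.6
[0.25, 0.25, 0.25] 4.2 3.4
[0.25, 0.25, 0.25, 0.25] 6.8 5.5
[0.3, 0.3, 0.3] 6.6 6.3
[0.3, 0.3, 0.3, 0.3] 10.6 10.1
[0.3, 0.3, 0.3, 0.3, 0.3] 15.1 14.5
```

```bash
python3 gen.py '[.3]*5+[0]*6'
```

```text
[{"dp": [0.12, -0.47, 0], "twist": 0}, {"dp": [-0.01, -0.48, 0], "twist": 0}, {"dp": [-0.16, -0.45, 0], "twist": 0}, {"dp": [-0.29, -0.39, 0], "twist": 0}, {"dp": [-0.38, -0.29, 0], "twist": 0}, {"dp": [-0.0, 0.0, 0], "twist": 0}, {"dp": [-0.0, 0.0, 0], "twist": 0}, {"dp": [-0.0, 0.0, 0], "twist": 0}, {"dp": [-0.0, 0.0, 0], "twist": 0}, {"dp": [-0.0, 0.0, 0], "twist": 0}, {"dp": [-0.0, 0.0, 0], "twist": 0}]
th 60.77421959999996 [ 0.4805 -0.235 ]
```

Request:
step_arm(deltas=[{"dp": [0.12, -0.47, 0], "twist": 0}, {"dp": [-0.01, -0.48, 0], "twist": 0}, {"dp": [-0.16, -0.45, 0], "twist": 0}, {"dp": [-0.29, -0.39, 0], "twist": 0}, {"dp": [-0.38, -0.29, 0], "twist": 0}, {"dp": [0, 0, 0], "twist": 0}, {"dp": [0, 0, 0], "twist": 0}, {"dp": [0, 0, 0], "twist": 0}, {"dp": [0, 0, 0], "twist": 0}, {"dp": [0, 0, 0], "twist": 0}])

```text
time_s: 27.8
ee_pos: [0.4801, -0.2348, 0.1335]
eef_rot: [-3.142, -0.0, 3.141]
force: [0.1, -0.4, 2.7]
grip_width: 0.0316
grip_force: 40.0
```

```bash
sed -i "s/\['scene'\]/['scene','top']/" look.py; python3 look.py; python3 - <<'E'
from meas import *
import glob
ims=[]
for n,c in [('scene',(355,275)),('top',(225,175))]:
    f=sorted(glob.glob(f'pics/l_{n}_*.png'),key=lambda s:float(s.split('_')[-1][:-4]))[-1]; print(f)
    im=cv2.imread(f); ims.append(cv2.resize(im[c[1]-50:c[1]+50,c[0]-50:c[0]+50],(400,400),interpolation=cv2.INTER_CUBIC))
    # pointer: bright thin pixels, angle at z .11
    v,u=np.mgrid[c[1]-60:c[1]+60,c[0]-60:c[0]+60]; uv=np.c_[u.ravel(),v.ravel()]
    X=atz(n,uv,.11)[:,:2]-C[n]; r=np.hypot(*X.T); a=np.degrees(np.arctan2(X[:,1],X[:,0])); g=im[uv[:,1],uv[:,0]].max(1)
    for lo,hi in [(.183,.195),(.195,.205),(.205,.215)]:
        m=(r>lo)&(r<hi)&(abs(a-100)<14); w=np.clip(g[m].astype(float)-np.median(g[m])-15,0,None); print(n,lo,(a[m]*w).sum()/w.sum(),g[m].max(),np.median(g[m]))
cv2.imwrite('pics/fin.png',np.hstack(ims))
E
```

```text
t 27.8 [ 0.4801 -0.2348  0.1335] F [ 0.1 -0.4  2.7] 0.03160976961726023 40.00045895576477
scene (np.float64(97.02118512853441), np.int64(264))
top (np.float64(98.31477249631759), np.int64(335))
pics/l_scene_27.8.png
scene 0.183 99.55028208994727 176 127.0
scene 0.195 99.70249597233463 178 127.0
scene 0.205 99.76471962724672 169 127.0
pics/l_top_27.8.png
top 0.183 99.91572565029969 147 124.0
top 0.195 99.78683909407953 136 119.0
top 0.205 100.05489567019248 147 124.0
```

View pics/fin.png

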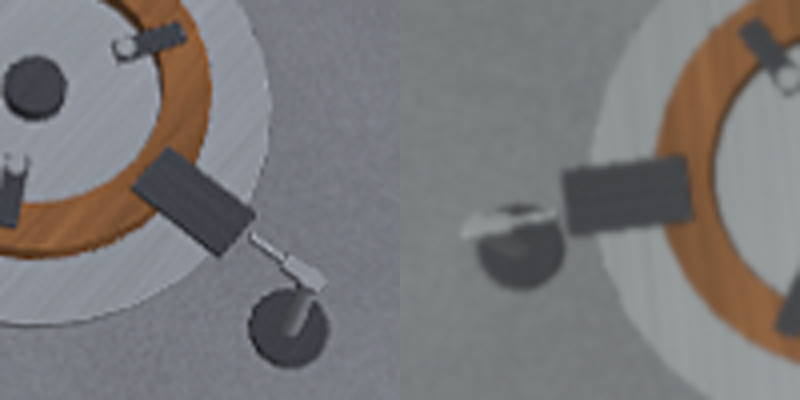

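The scene crop shows the pointer tip at (250,236), against the tongue's end centre at (237,235), so the plate is about 2° short. The top crop agrees. A small nudge should close it.

```bash
python3 gen.py '[.25]*2+[0]*5'
```

```text
[{"dp": [-0.38, -0.14, 0], "twist": 0}, {"dp": [-0.4, -0.04, 0], "twist": 0}, {"dp": [0.0, -0.0, 0], "twist": 0}, {"dp": [0.0, -0.0, 0], "twist": 0}, {"dp": [0.0, -0.0, 0], "twist": 0}, {"dp": [0.0, -0.0, 0], "twist": 0}, {"dp": [0.0, -0.0, 0], "twist": 0}]
th 61.27421959999996 [ 0.5117 -0.2422]
```

Request:
step_arm(deltas=[{"dp": [-0.38, -0.14, 0], "twist": 0}, {"dp": [-0.4, -0.04, 0], "twist": 0}, {"dp": [0, 0, 0], "twist": 0}, {"dp": [0, 0, 0], "twist": 0}, {"dp": [0, 0, 0], "twist": 0}, {"dp": [0, 0, 0], "twist": 0}, {"dp": [0, 0, 0], "twist": 0}])

```text
time_s: 28.6
ee_pos: [0.5113, -0.2421, 0.1336]
eef_rot: [-3.142, 0.0, 3.141]
force: [0.2, 0.3, 3.4]
grip_width: 0.0312
grip_force: 40.0
```

```bash
python3 look.py
```

```text
t 28.6 [ 0.5113 -0.2421  0.1336] F [0.2 0.3 3.4] 0.03122192311917414 40.00077188014984
scene (np.float64(99.32247354053506), np.int64(264))
top (np.float64(100.58408779832364), np.int64(335))
```

The scene camera puts the plate 0.3° short of the pointer and the top camera 0.7° past it, so it is centred. Now to let go and rise.

Request:
step_arm(deltas=[{"dp": [0, 0, 0], "twist": 0}, {"dp": [0, 0, 0], "twist": 0}, {"dp": [0, 0, 0], "twist": 0}, {"dp": [0, 0, 0], "twist": 0}, {"dp": [0, 0, 0], "twist": 0}, {"dp": [0, 0, -0.3], "twist": 0}, {"dp": [0, 0, -0.5], "twist": 0}, {"dp": [0, 0, -0.7], "twist": 0}, {"dp": [0, 0, -0.8], "twist": 0}, {"dp": [0, 0, -0.7], "twist": 0}, {"dp": [0, 0, 0], "twist": 0}, {"dp": [0, 0, 0], "twist": 0}], gripper=0.2)

```text
time_s: 29.9
ee_pos: [0.5116, -0.2421, 0.2541]
eef_rot: [-3.141, 0.001, 3.141]
force: [0.2, -0.6, -0.3]
grip_width: 0.0561
grip_force: 0.0
```

```bash
python3 look.py; cp pics/l_scene_29.9.png pics/end.png 2>/dev/null || ls pics | tail -4
```

```text
t 29.9 [ 0.5116 -0.2421  0.2541] F [ 0.2 -0.6 -0.3] 0.056086061958604994 0.0
scene (np.float64(99.32247354053506), np.int64(264))
top (np.float64(100.61021757525897), np.int64(334))
```

View pics/end.png

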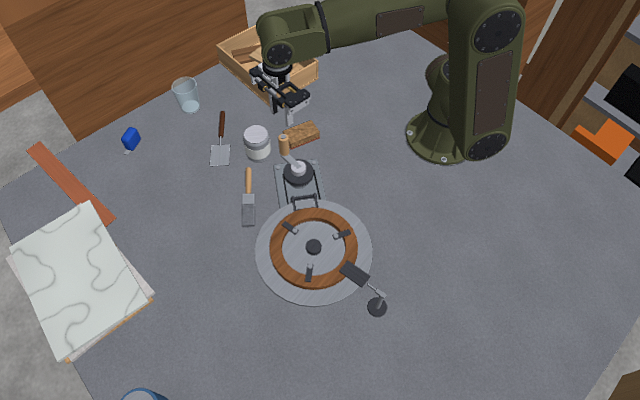

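The plate at (355,273) faces the pointer at (375,290). The gripper is clear above the handle, and the brush, tin and block are where they were.

```bash
python3 -c "
from station import ctrl; print(ctrl.hand_in())"
```

```text
the job is handed in; nothing more can be done
None
```

The job is handed in: the turntable averaged about 15.4 rpm anticlockwise over 8.4 s (measured from pictures; modelled peak 15.6). It was then stopped with the hanging plate within about 1° of the pointer and the crank released, and the last picture shows the brush, tin and sanding block where they were.

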